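Empty the spacer hopper with its lever and let the lid down softly

ROBOT

A 6-joint arm with a two-finger parallel gripper is mounted at the origin on the work surface. World frame = base frame: x ahead of the robot, y to its left, z up, the work surface at z = 0. Lengths are in m, angles in rad, forces in N, time in s.
With the tool pointing down it reaches from about 0.2 to 0.875 m from the base axis. Payload 3.4 kg.
Tool frame: the origin (TCP) lies midway between the tips of the shut fingers; the grasp point (between the pads) lies 19 mm behind it; z points along the fingers, y is the direction in which the jaws open and shut (so a half turn about z gives the same grasp; the last joint's range is limited). The gripper opens to 94 mm and grips with 3 to 60 N. Pads are 16 mm wide; open, the fingers measure 119 mm over their backs; the gripper's body (75 mm by 177 mm) begins 78 mm behind the grasp point.
Start: joints at [-1.353, 0.276, 1.505, -0, 1.361, -0.121], TCP at [0.191, -0.542, 0.205] pointing down, gripper open.
Joint ranges: [-2.89, 2.89], [-0.75, 2.08], [0.22, 2.7], [-1.18, 4.32], [0.11, 2.71], [-2.7, 2.7]. Speed limits (rad/s): [2.57, 2.57, 3.14, 3.14, 3.14, 3.14].

INTERFACE

Orientations are given as [roll, pitch, yaw] about the fixed x, y, z axes, in that order (R = Rz(yaw) Ry(pitch) Rx(roll)).
In Python, from workcell import env gives the robot as it stands.
- The arm moves only by the tool jog_arm, never from a script. Its argument "plan" is a list that holds one entry, the list of rows, each a list of 4 numbers: the shift along the tool's x, y, z in cm, then the turn about the tool's z in rad. A call has exactly 10 rows; each row shifts and turns the commanded pose from where the row before left it, along the tool's axes as they then stand; what a row does not reach is not made up. A row lasts 1/8 s, in which the tool goes at most 62.5 mm and 10.7 degrees, less where a joint would pass 70% of its speed; a pose out of reach is approached as far as the arm can. A call with a gripper value outside its range is refused whole. "claw" is the finger opening in cm, from 0 to 9.4, set as the call begins (left out, the last holds). The fingers move at their own pace and stop on an object; the grip force is fixed at half the most. Time passes only in rows, so rows that do not move let the fingers close, or fill a call up. It gives the time, the measured TCP pose, the force and the opening at its end, in the units of the state.
- env.sense(): the state, without advancing time (a new reading comes with each control period).
- env.snapshot(name): name is "scene" or "top" or "wrist"; returns (picture, depth): 384x512x3 uint8, red, green, blue; 384x512 float32, m along the optical axis (not along the pixel's ray), 0 where there is no reading.
- env.get_calibration(name): a dict with "vfov" (degrees; the focal length in pixels is half the picture's height over the tangent of half this angle, whatever the lens; pixels are square), "cx", "cy" (the principal point, pixels), "dist" ([k1, k2, p1, p2, k3] as OpenCV has them; the pictures are not rectified), "rvec" (rotation vector, rad) and "tvec" (3), from world to camera coordinates, as OpenCV has them. Camera axes: x right, y down, z forward; pixel columns grow to the right and rows downward; lengths in m; the calibration is good to about 2 mm. A picture is of the moment at which its call begins: read the wrist's pose just before it. get_calibration takes no time and is no camera call; for the wrist camera it gives the pose at the moment of the call.
- env.hand_in(): hands the job in, once; it reports no verdict.
The state is a dict: "time": time; "joint_positions": joint angles; "joint_velocities": joint speeds; "effort": joint torques, N m; "position": TCP position; "orientation": TCP orientation; "contact_force": force on the tool from outside, world axes, zero at the start; "ft_torque": the same for the moment, N m; "grip_width": finger opening in m.
Only numpy, scipy, OpenCV 4.12 (cv2) and the standard library are available. Lean on these libraries where they do the work, as an engineer would, in place of code of your own. Each camera call takes 0.05 s, during which the arm holds its last target.

TASK

Press the hopper's yellow paddle down with the fingertips until the lid stands wide open, and keep it down until all four spacers have rolled out into the blue tray. Then ease the paddle back up under your fingers so that the lid comes to rest fully shut without slamming, and take the hand away. Work only the paddle: do not touch the lid or the spacers, leave the tray in its place, and disturb nothing else on the bench.

Things in the scene. Friction and masses are not known exactly. Their poses are not given: they have to be found in the camera images.
- hopper: fixed gravity hopper: black open-topped trough 225 x 72 x 220 mm with yellow trim on a grey foot (x -335 to +100, y +-75, 30 mm high). Origin on the table under the trough; -x points out of the spout, +z up. Mouth lip at x = -172 mm, 98 mm up. The trough floor slopes 14 deg to the mouth: the spacers roll out by themselves, within about 2 s, once the lid is up
- lid_angle (a joint): angle of the yellow spring-closed lid (78 x 91 mm, hinged above the mouth at hopper x = -145 mm, 185 mm up): 0 shut, grows as it swings out and up, about 0.9 rad with the lever fully down. It is raised by a steel rod from the lever; let go, the spring slams it. It turns about 3.8 times as fast as the lever
- lever_angle (a joint): angle of the hand lever: 0 up at rest, about 0.23 rad fully down at its stop. It pivots 30 mm behind the hopper origin (hopper x = +30 mm), 125 mm up, and runs forward along the trough's -y side, 320 mm to the far end of the paddle
- paddle (a point): yellow paddle with a black rubber top on the lever's front end, 60 (along hopper x) x 50 (y) x 11 mm: this point is the centre of its top face, at rest at hopper x = -260, y = -125 mm, 171 mm up. Its top tilts 0.118 rad (front high) at rest and as much the other way when down; it travels 68 mm down, nearly straight, and pushes back with about 5 to 13 N
- lever: the whole steel lever with its paddle; origin on its pivot, on the trough's -y side
- lid: the yellow flap of the lid itself; origin on its hinge line, middle of the mouth
- tray: loose blue open tray, 165 x 105 x 55 mm, 3 mm walls, standing on the hopper's foot (30 mm up) under the mouth; origin under its centre, x and y along its sides like the hopper's
- spacer1: brass-coloured spacer sleeve, 26 mm diameter, 60 mm long, 110 g, number 1 from the mouth, lying across the trough behind the lid at the start; origin at its middle on its axis, 13 mm above what it lies on
- spacer2: brass-coloured spacer sleeve, 26 mm diameter, 60 mm long, 110 g, number 2 from the mouth, lying across the trough behind the lid at the start; origin at its middle on its axis, 13 mm above what it lies on
- spacer3: brass-coloured spacer sleeve, 26 mm diameter, 60 mm long, 110 g, number 3 from the mouth, lying across the trough behind the lid at the start; origin at its middle on its axis, 13 mm above what it lies on
- spacer4: brass-coloured spacer sleeve, 26 mm diameter, 60 mm long, 110 g, number 4 from the mouth, lying across the trough behind the lid at the start; origin at its middle on its axis, 13 mm above what it lies on
- jar: amber jar with white cap, 64 mm diameter, 85 mm tall, stands beside the hopper; origin under it. Bystander
- bolt: large steel hex bolt standing on its head, 30 mm wide, 83 mm tall; origin under its head. Bystander
- washer: flat steel washer, 44 mm outside, 5 mm thick; origin under its centre. Bystander
- screwdriver: screwdriver lying on the table; origin underneath it, x along it. Bystander
- wrench: open wrench lying on the table; origin underneath it, x along it. Bystander
- bin: small yellow open bin, 100 x 130 x 50 mm; origin under its centre. Bystander

How it is judged:
On the way:
1. the paddle is pressed and the lid stands wide open (value of joint lid_angle above 0.6 rad and contact force between the fingers and lever above 0.5 N), for 0.3 s.
At the end, for the whole second after the job is handed in: the lid is shut (under 0.05 rad) with the lever up (under 0.03 rad), all four spacers lie at rest inside the tray, and the tray is within 30 mm of its start (value of joint lid_angle below 0.05 rad and value of joint lever_angle below 0.03 rad and distance of tray from where it was at the start of the episode below 0.03 m and x of spacer1 in the frame of tray between -0.072 and 0.072 m and y of spacer1 in the frame of tray between -0.045 and 0.045 m and z of spacer1 in the frame of tray between 0.005 and 0.05 m and linear speed of each of spacer1, spacer2, spacer3, spacer4 below 0.05 m/s and x of spacer2 in the frame of tray between -0.072 and 0.072 m and y of spacer2 in the frame of tray between -0.045 and 0.045 m and z of spacer2 in the frame of tray between 0.005 and 0.05 m and x of spacer3 in the frame of tray between -0.072 and 0.072 m and y of spacer3 in the frame of tray between -0.045 and 0.045 m and z of spacer3 in the frame of tray between 0.005 and 0.05 m and x of spacer4 in the frame of tray between -0.072 and 0.072 m and y of spacer4 in the frame of tray between -0.045 and 0.045 m and z of spacer4 in the frame of tray between 0.005 and 0.05 m); the robot touches nothing.
It fails at once if the lid slams: it closes faster than 2 rad/s (about 0.18 m/s at its edge, 0.15 m/s at the paddle) in its last 0.4 rad (value of joint lid_angle below 0.4 rad and velocity of joint lid_angle below -2 rad/s).
It fails at once if the lid is pushed directly instead of through the paddle, or the paddle is forced with over 60 N (contact force between any of the fingers, the arm and lid above 1 N or contact force between the fingers and lever above 60 N).
It fails at once if a spacer is touched by the robot, or carried above the hopper, or spilt onto the bench (contact force between any of the fingers, the arm and spacer1 above 1 N or contact force between any of the fingers, the arm and spacer2 above 1 N or contact force between any of the fingers, the arm and spacer3 above 1 N or contact force between any of the fingers, the arm and spacer4 above 1 N or height (world z) of any of spacer1, spacer2, spacer3, spacer4 above 0.25 m or height (world z) of any of spacer1, spacer2, spacer3, spacer4 below 0.035 m).
It fails at once if the tray is lifted or pushed out of its place (distance of tray from where it was at the start of the episode above 0.03 m or height (world z) of tray above 0.045 m).
It fails at once if something else on the bench is disturbed (moved by over 20 mm or tipped over) (distance of any of jar, bolt, washer, screwdriver, wrench, bin from where it was at the start of the episode above 0.02 m or angle between any of jar, bolt, bin's own z axis and vertical above 0.5 rad).
It also fails if it takes over 42 s, if anything falls off the work surface, if the arm or the gripper's body presses on something with over 40 N, if the wrist force passes 120 N, or if a joint passes its speed limit or range.

## Working session

There is one attempt and no reset: what is moved stays moved. The work goes in short steps, Python scripts to look and compute and a tool call to move; the robot and the scene stay as the last step left them, time stands still between calls to the robot, and variables do not carry over. Pictures are saved under pics/ and viewed, and the job is handed in when it is done.

Besides the shell and the picture viewer there is one more tool, called after "Emit:" by a JSON object that holds its "method" and its "body". jog_arm: Moves the arm, as the interface text tells. Its arguments: {"type":"object","properties":{"plan":{"type":"array"},"claw":{"type":"number"}},"required":["plan"]}

```bash
mkdir -p pics; ls
python3 - <<'E'
from workcell import env
import cv2,numpy as np
print(env.sense())
for n in("scene","top"):
    im,d=env.snapshot(n); cv2.imwrite(f"pics/{n}0.png",im[:,:,::-1]); np.savez(f"pics/{n}0.npz",im=im,d=d); print(n,env.get_calibration(n))
E
```

```text
pics
{'time': 0.0, 'joint_positions': array([-1.35298472e+00,  2.76589530e-01,  1.50609325e+00, -1.40458414e-05,
        1.36072063e+00, -1.20987380e-01]), 'joint_velocities': array([ 8.20991186e-04, -2.34291640e-04,  3.89291047e-05,  7.94011598e-04,
        2.31036538e-04,  2.06739414e-04]), 'effort': array([-1.22121724e-04, -4.04591238e+01, -2.37231177e+01,  7.00632948e-02,
        3.45596659e-02, -1.42209396e-04]), 'position': array([ 0.19097789, -0.54176078,  0.20462377]), 'orientation': array([-3.13979348e+00, -2.04913265e-04,  3.38801743e-01]), 'contact_force': array([-0.23611365, -0.75637193, -0.03508131]), 'ft_torque': array([ 0.02208793, -0.00108863, -0.00068007]), 'grip_width': 0.09415486241573058}
scene {'vfov': 51.424721072375874, 'cx': 262.0407882497078, 'cy': 193.80449166207418, 'dist': array([-0.02575326,  0.        ,  0.        ,  0.        ,  0.        ]), 'rvec': array([ 2.25899201,  1.06439232, -0.37705226]), 'tvec': array([-0.39164241, -0.20467159,  1.42403261])}
top {'vfov': 50.553054343312425, 'cx': 259.0521844392911, 'cy': 188.60389395980323, 'dist': array([-0.02184515,  0.        ,  0.        ,  0.        ,  0.        ]), 'rvec': array([ 2.15996197, -2.13570981,  0.20587268]), 'tvec': array([0.02968595, 0.5746846 , 1.08517175])}
```

View pics/scene0.png

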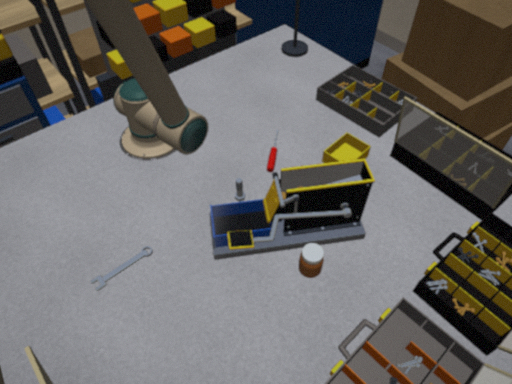

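View pics/top0.png

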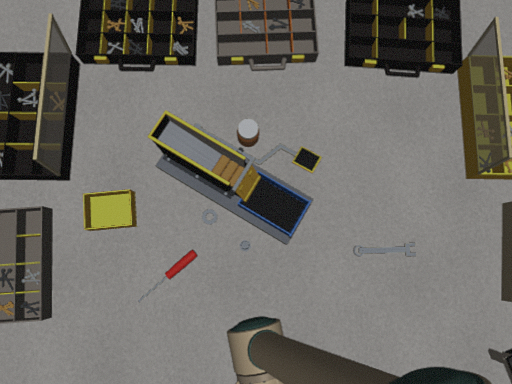

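The scene view shows the paddle at about (240,239), left of the trough and in front of the lid. In the top view it is at (307,160). The jar is beside the lever at (248,130), and the hopper runs diagonally from (160,130) to (300,225).

```bash
cat > h.py <<'E'
import numpy as np,cv2
def cam(c):
    f=192/np.tan(np.radians(c["vfov"])/2)
    return np.array([[f,0,c["cx"]],[0,f,c["cy"]],[0,0,1]]),np.array(c["dist"]),cv2.Rodrigues(np.array(c["rvec"]))[0],np.array(c["tvec"])
def rays(c,uv):
    K,D,R,t=cam(c); p=cv2.undistortPoints(np.array(uv,float).reshape(-1,1,2),K,D).reshape(-1,2)
    return -R.T@t,np.c_[p,np.ones(len(p))]@R   # dir scaled so depth=1
def plane(c,uv,z):
    o,d=rays(c,uv); return o+d*((z-o[2])/d[:,2])[:,None]
def dep(c,uv,dd):
    o,d=rays(c,uv); return o+d*np.array(dd)[:,None]
def proj(c,P):
    K,D,R,t=cam(c); return cv2.projectPoints(np.array(P,float),cv2.Rodrigues(R)[0],t,K,D)[0].reshape(-1,2)
E
python3 - <<'E'
from workcell import env
from h import *
for n,(u0,u1,v0,v1) in (("top",(285,330,140,180)),("scene",(222,258,226,252))):
    z=np.load(f"pics/{n}0.npz"); im,d=z["im"],z["d"]; c=env.get_calibration(n)
    h=cv2.cvtColor(im,cv2.COLOR_RGB2HSV)
    m=((h[...,0]>20)&(h[...,0]<33)&(h[...,1]>130)&(h[...,2]>60)).astype(np.uint8)
    s=np.zeros_like(m); s[v0:v1,u0:u1]=m[v0:v1,u0:u1]
    cs,_=cv2.findContours(s,cv2.RETR_EXTERNAL,cv2.CHAIN_APPROX_NONE); k=max(cs,key=cv2.contourArea)
    r=cv2.minAreaRect(k); b=cv2.boxPoints(r); print(n,r,"\n",plane(c,b,.171).round(4), plane(c,[r[0]],.171))
    mm=np.zeros_like(m); cv2.drawContours(mm,[k],-1,1,-1); vv,uu=np.nonzero(mm&(d>0)); 
    P=dep(c,np.c_[uu,vv],d[vv,uu]); P=P[(abs(P[:,2]-.171)<.02)];print("depth med",np.median(P,0),len(P),P[:,2].min(),P[:,2].max())
    # trough trim & bystanders
    vv,uu=np.nonzero((d>0)&(h[...,2]>-1)); P=dep(c,np.c_[uu,vv],d[vv,uu])
    mk=m[vv,uu]>0; Q=P[mk]; 
    T=Q[(Q[:,2]>.205)&(Q[:,2]<.235)]
    T=T[(np.abs(T[:,0]-.45)<.35)&(np.abs(T[:,1])<.45)]
    if len(T): rr=cv2.minAreaRect(T[:,:2].astype(np.float32)); print("trim",rr,cv2.boxPoints(rr).round(3).tolist(),len(T))
    B=((h[...,0]>105)&(h[...,0]<125)&(h[...,1]>150))[vv,uu]; B=P[B]; B=B[(abs(B[:,2]-.085)<.008)&(abs(B[:,1])<.5)]
    if len(B): rr=cv2.minAreaRect(B[:,:2].astype(np.float32)); print("tray rim",rr,len(B))
E
python3 - <<'E'
import cv2
im=cv2.imread("pics/top0.png"); cv2.imwrite("pics/topz.png",cv2.resize(im[90:270,130:350],None,fx=3.4,fy=3.3,interpolation=cv2.INTER_CUBIC))
E
```

```text
top ((306.31134033203125, 159.33963012695312), (23.019474029541016, 18.357301712036133), 29.05460548400879) 
 [[ 0.623  -0.0421  0.171 ]
 [ 0.665  -0.0649  0.171 ]
 [ 0.6368 -0.1155  0.171 ]
 [ 0.5952 -0.0924  0.171 ]] [[ 0.62988511 -0.07873069  0.171     ]]
depth med [ 0.62985843 -0.07810954  0.17229448] 419 0.16404577539679743 0.18115952418001857
trim ((0.6443853378295898, 0.19136342406272888), (0.22782081365585327, 0.0792233794927597), 59.82278823852539) [[0.5529999732971191, 0.11299999803304672], [0.6209999918937683, 0.0729999989271164], [0.7360000014305115, 0.27000001072883606], [0.6669999957084656, 0.3100000023841858]] 634
tray rim ((0.5307196974754333, -0.003005988895893097), (0.16225112974643707, 0.10455235838890076), 59.189640045166016) 112
scene ((240.09426879882812, 239.0369110107422), (18.197683334350586, 24.987863540649414), 84.80557250976562) 
 [[ 0.5953 -0.0945  0.171 ]
 [ 0.6284 -0.0439  0.171 ]
 [ 0.6709 -0.0729  0.171 ]
 [ 0.6387 -0.1217  0.171 ]] [[ 0.63363351 -0.08354009  0.171     ]]
depth med [ 0.64374577 -0.09427163  0.17074323] 148 0.1635730660536251 0.17813711885696903
trim ((0.6453680992126465, 0.18980289995670319), (0.22561834752559662, 0.08309445530176163), 59.73644256591797) [[0.5529999732971191, 0.11299999803304672], [0.6240000128746033, 0.07100000232458115], [0.7379999756813049, 0.26600000262260437], [0.6660000085830688, 0.30799999833106995]] 643
tray rim ((0.16071605682373047, -0.010384619235992432), (0.5481400489807129, 1.1271389722824097), 89.46153259277344) 161
```

View pics/topz.png

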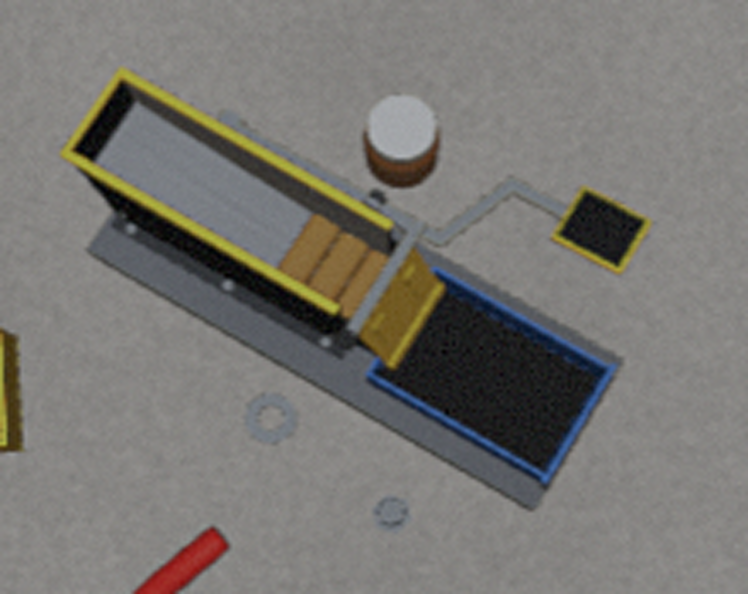

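Paddle top at about (0.631, -0.080, 0.171) and hopper yaw about 59.7° (1.042 rad). The two views agree to about 5 mm, and the sizes and heights match the given ones. I'll point the jaws along hopper x (tool yaw -0.53), close the fingers and travel over.

Emit:
{"method": "jog_arm", "body": {"plan": [[[0,0,-0.6,0.174],[0,0,-0.6,0.174],[0,0,-0.6,0.174],[0,0,-0.6,0.174],[0,0,-0.6,0.174],[0.9,-3.9,0,0],[0.9,-3.9,0,0],[0.9,-3.9,0,0],[0.9,-3.9,0,0],[0.9,-3.9,0,0]]], "claw": 0}}

```text
time: 1.35
position: [0.3293, -0.3957, 0.2351]
orientation: [-3.141, 0.001, -0.531]
contact_force: [-0.3, 0.1, 0.3]
grip_width: 0.0008
```

Emit:
{"method": "jog_arm", "body": {"plan": [[[1.0,-4.4,0,0],[1.0,-4.8,0,0],[1.0,-4.8,0,0],[1.0,-4.8,0,0],[1.0,-4.8,0,0],[1.0,-4.8,0,0],[1.0,-4.8,0,0],[1.0,-4.8,0,0],[1.0,-3.2,0,0],[1.0,-1.4,0,0]]]}}

```text
time: 2.6
position: [0.6314, -0.0789, 0.2348]
orientation: [3.141, 0.001, -0.529]
contact_force: [-0.4, 0.0, -0.3]
grip_width: 0.0004
```

Run:
```python
from workcell import env
import cv2,numpy as np
from h import *
print(env.sense()["joint_positions"].round(2))
im,d=env.snapshot("scene"); cv2.imwrite("pics/s1.png",cv2.resize(im[100:290,150:410,::-1],None,fx=3,fy=3))
im,d=env.snapshot("top"); c=env.get_calibration("top")
im=im.copy()
cv2.imwrite("pics/t1.png",cv2.resize(im[90:270,130:350,::-1],None,fx=3.4,fy=3.3))
```

```text
[-0.23  0.36  1.31 -0.    1.47  1.87]
```

View pics/s1.png

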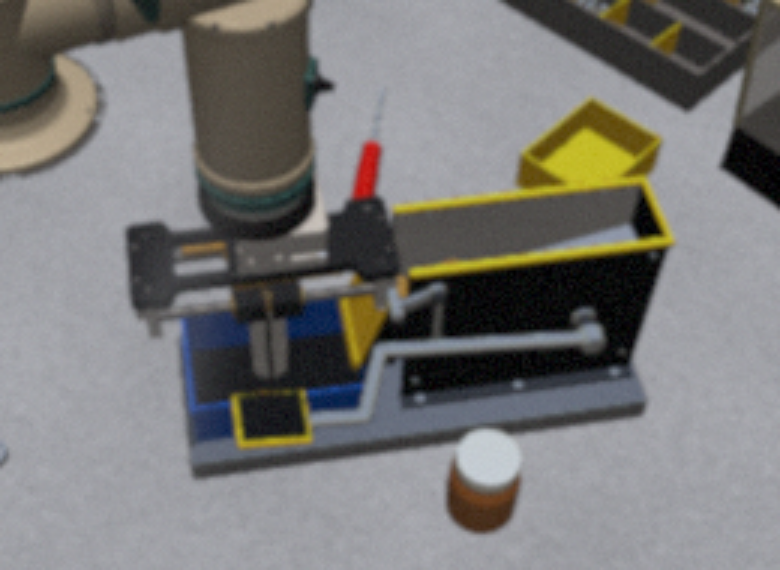

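View pics/t1.png

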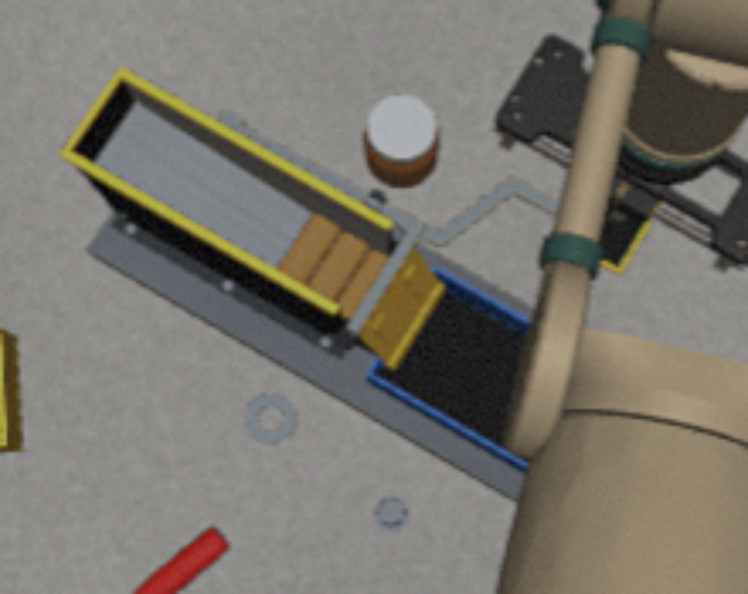

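Run:
```python
from workcell import env
from h import *
c=env.get_calibration("scene")
p=env.sense()["position"]
q=p.copy();q[2]=.171
print((proj(c,[p,q])-[150,100])*3)
```

```text
[[268.67552214 367.21590293]
 [272.10167543 413.18021823]]
```

The fingertips show at zoom (269,370), and their drop point projects to (272,413), about the paddle centre (270,417). Descending to contact.

Emit:
{"method": "jog_arm", "body": {"plan": [[[0,0,1,0],[0,0,1,0],[0,0,1,0],[0,0,1,0],[0,0,1,0],[0,0,0.6,0],[0,0,0.4,0],[0,0,0.4,0],[0,0,0.3,0],[0,0,0.3,0]]]}}

```text
time: 3.95
position: [0.6307, -0.0809, 0.1674]
orientation: [3.141, -0.002, -0.531]
contact_force: [-3.6, -0.9, 8.3]
grip_width: 0.0004
```

Emit:
{"method": "jog_arm", "body": {"plan": [[[0,0,0.6,0],[0,0,0.6,0],[0,0,0.6,0],[0,0,0.6,0],[0,0,0.5,0],[0,0,0.5,0],[0,0,0.5,0],[0,0,0.4,0],[0,0,0.4,0],[0,0,0.3,0]]]}}

```text
time: 5.2
position: [0.6294, -0.0833, 0.1177]
orientation: [3.136, -0.002, -0.53]
contact_force: [-6.0, -5.9, 10.9]
grip_width: 0.0004
```

Emit:
{"method": "jog_arm", "body": {"plan": [[[0,0,0.3,0],[0,0,0.3,0],[0,0,0.2,0],[0,0,0.2,0],[0,0,0,0],[0,0,0,0],[0,0,0,0],[0,0,0,0],[0,0,0,0],[0,0,0,0]]]}}

```text
time: 6.45
position: [0.6296, -0.083, 0.108]
orientation: [3.137, -0.002, -0.53]
contact_force: [-5.7, -5.1, 10.9]
grip_width: 0.0006
```

Run:
```python
from workcell import env
import cv2,numpy as np
im,d=env.snapshot("scene"); cv2.imwrite("pics/s2.png",cv2.resize(im[100:290,150:410,::-1],None,fx=3,fy=3))
im,d=env.snapshot("top"); cv2.imwrite("pics/t2.png",cv2.resize(im[90:270,130:350,::-1],None,fx=3.4,fy=3.3))
```

```text
(no output)
```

View pics/s2.png

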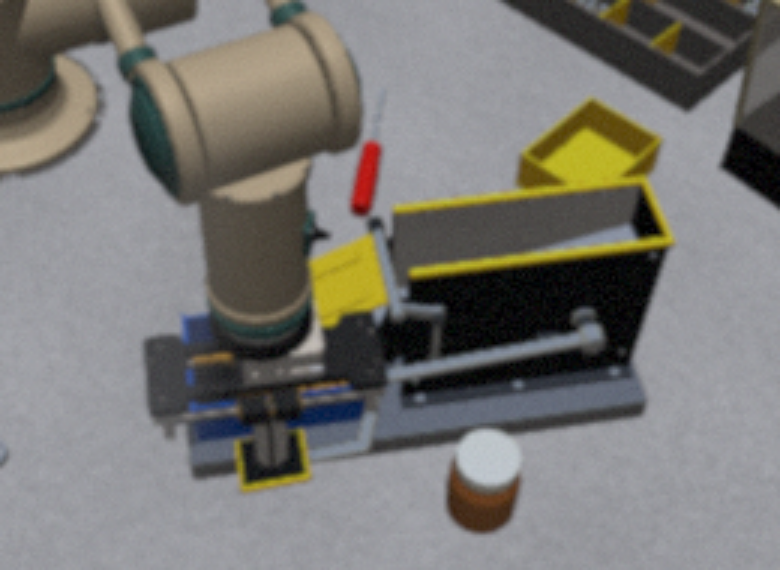

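View pics/t2.png

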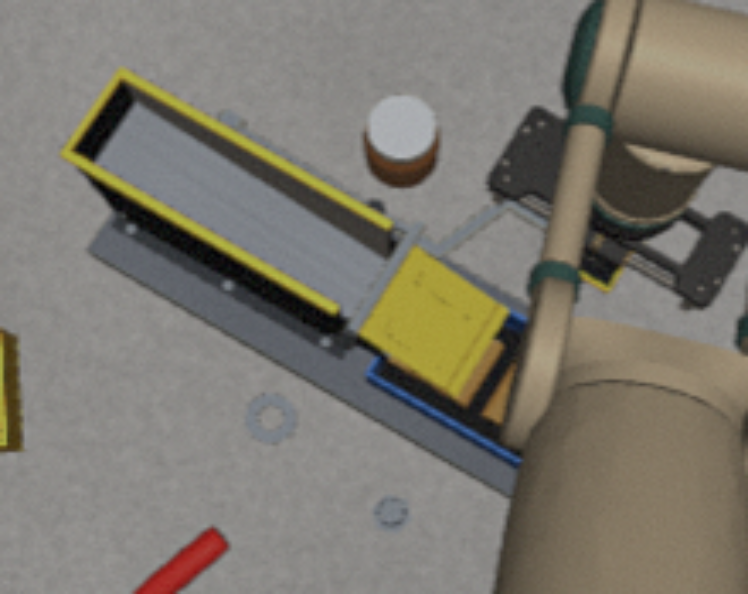

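The lid stands open at zoom (350,280) in the scene view. In the top view the trough looks empty and spacers lie in the tray at (485,365) and (500,395). I'll hold a bit longer so all of them are out.

Emit:
{"method": "jog_arm", "body": {"plan": [[[0,0,0,0],[0,0,0,0],[0,0,0,0],[0,0,0,0],[0,0,0,0],[0,0,0,0],[0,0,0,0],[0,0,0,0],[0,0,0,0],[0,0,0,0]]]}}

```text
time: 7.8
position: [0.6296, -0.083, 0.108]
orientation: [3.137, -0.002, -0.53]
contact_force: [-6.4, -4.3, 11.3]
grip_width: 0.0005
```

Run:
```python
from workcell import env
import cv2,numpy as np
from h import *
c=env.get_calibration("top")
im,d=env.snapshot("top"); cv2.imwrite("pics/t3.png",cv2.resize(im[140:240,220:310,::-1],None,fx=6,fy=6))
im2,d2=env.snapshot("wrist"); cv2.imwrite("pics/w3.png",im2[:,:,::-1])
print(plane(c,[[250,180]],.1))
```

```text
[[0.58835603 0.06185612 0.1       ]]
```

View pics/t3.png

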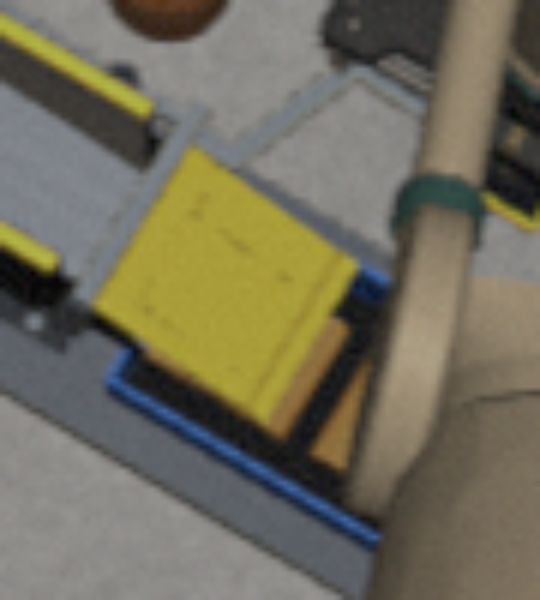

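View pics/w3.png

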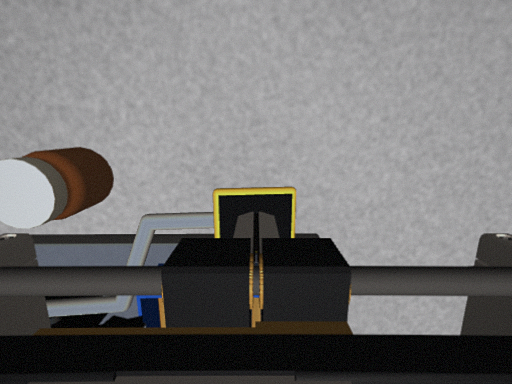

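Run:
```python
from workcell import env
from h import *
c=env.get_calibration("top")
a=np.radians(59.5);X=np.array([np.cos(a),np.sin(a)]);Y=np.array([-X[1],X[0]])
pad=np.array([.631,-.080]); O=pad+.260*X+.125*Y
T=np.array([.5307,-.003]);print("O",O,"tray in hopper",(T-O)@X,(T-O)@Y)
im,d=env.snapshot("top")
for uv in [(243,197),(246,199),(248,200),(270.5,205),(277,212)]:
    i=d[round(uv[1]),round(uv[0])]
    q=dep(c,[uv],[i])[0]; p=plane(c,[uv],.056)[0]
    for w in(q,p): r=w[:2]-O; print(uv,w.round(3),"hop",(r@X).round(3),(r@Y).round(3))
```

```text
O [0.65525633 0.20746588] tray in hopper -0.2445606524509612 0.0005018587402593458
(243, 197) [0.541 0.08  0.111] hop -0.168 0.034
(243, 197) [0.549 0.08  0.056] hop -0.164 0.027
(246, 199) [0.543 0.072 0.06 ] hop -0.174 0.028
(246, 199) [0.543 0.072 0.056] hop -0.173 0.028
(248, 200) [0.54  0.066 0.061] hop -0.18 0.028
(248, 200) [0.541 0.066 0.056] hop -0.18 0.027
(270.5, 205) [0.528 0.005 0.056] hop -0.24 0.007
(270.5, 205) [0.528 0.005 0.056] hop -0.24 0.007
(277, 212) [ 0.508 -0.013  0.059] hop -0.265 0.015
(277, 212) [ 0.509 -0.013  0.056] hop -0.265 0.014
```

All visible spacers are in the tray, with tops about 59 mm up and hopper x from -0.18 to -0.265. Next I ease the paddle up at about 4 cm/s.

Emit:
{"method": "jog_arm", "body": {"plan": [[[0,0,-0.3,0],[0,0,-0.4,0],[0,0,-0.5,0],[0,0,-0.5,0],[0,0,-0.5,0],[0,0,-0.5,0],[0,0,-0.5,0],[0,0,-0.4,0],[0,0,-0.3,0],[0,0,-0.3,0]]]}}

```text
time: 9.2
position: [0.63, -0.0824, 0.1497]
orientation: [3.138, -0.002, -0.531]
contact_force: [-3.6, -3.0, 7.9]
grip_width: 0.0005
```

Emit:
{"method": "jog_arm", "body": {"plan": [[[0,0,-0.3,0],[0,0,-0.3,0],[0,0,-0.3,0],[0,0,-0.3,0],[0,0,-0.2,0],[0,0,-0.2,0],[0,0,-0.2,0],[0,0,-0.2,0],[0,0,-0.2,0],[0,0,-0.2,0]]]}}

```text
time: 10.45
position: [0.631, -0.0804, 0.1722]
orientation: [-3.141, -0.001, -0.531]
contact_force: [0.6, -0.5, -0.2]
grip_width: 0.0001
```

Force is back to zero at z = 0.172, the rest height. Lifting straight off, then moving away so the cameras can see.

Emit:
{"method": "jog_arm", "body": {"plan": [[[0,0,-0.3,0],[0,0,-0.4,0],[0,0,-1,0],[0,0,-1.5,0],[0,0,-2,0],[0,0,-2,0],[0,2,-1,0],[0,4,0,0],[0,4,0,0],[0,4,0,0]]]}}

```text
time: 11.7
position: [0.5581, -0.203, 0.2538]
orientation: [3.141, -0.0, -0.532]
contact_force: [0.3, 0.4, 0.1]
grip_width: 0.0005
```

Emit:
{"method": "jog_arm", "body": {"plan": [[[0,5,0,0],[0,5,0,0],[0,5,0,0],[0,5,0,0],[0,5,0,0],[0,4,0,0],[0,2,0,0],[0,0,0,0],[0,0,0,0],[0,0,0,0]]]}}

```text
time: 12.95
position: [0.4036, -0.467, 0.2537]
orientation: [-3.141, -0.0, -0.529]
contact_force: [-0.6, -0.3, 0.6]
grip_width: 0.0004
```

Run:
```python
from workcell import env
import cv2,numpy as np
from h import *
for n in("scene","top"):
    im,d=env.snapshot(n); cv2.imwrite(f"pics/{n}4.png",im[:,:,::-1]); np.savez(f"pics/{n}4.npz",im=im,d=d)
    s=im[100:290,150:410] if n=="scene" else im[90:270,130:350]
    cv2.imwrite(f"pics/{n}4z.png",cv2.resize(s[:,:,::-1],None,fx=3,fy=3,interpolation=cv2.INTER_CUBIC))
```

```text
(no output)
```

View pics/scene4z.png

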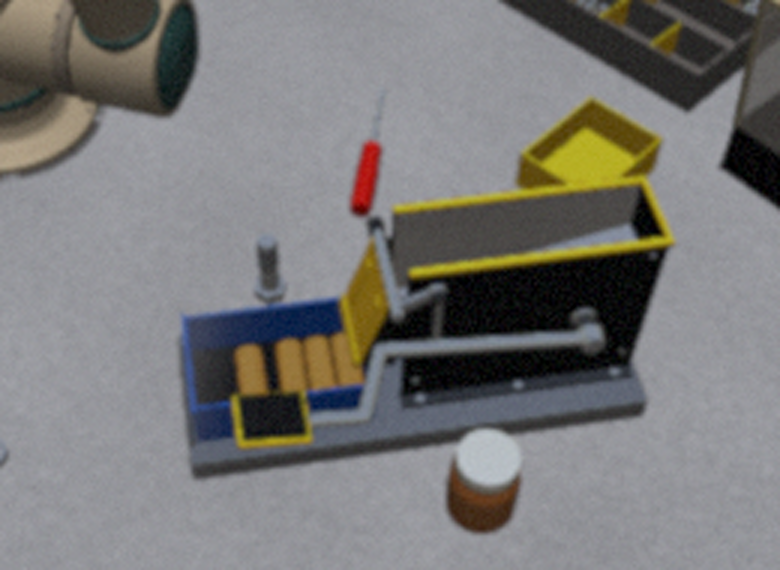

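View pics/top4z.png

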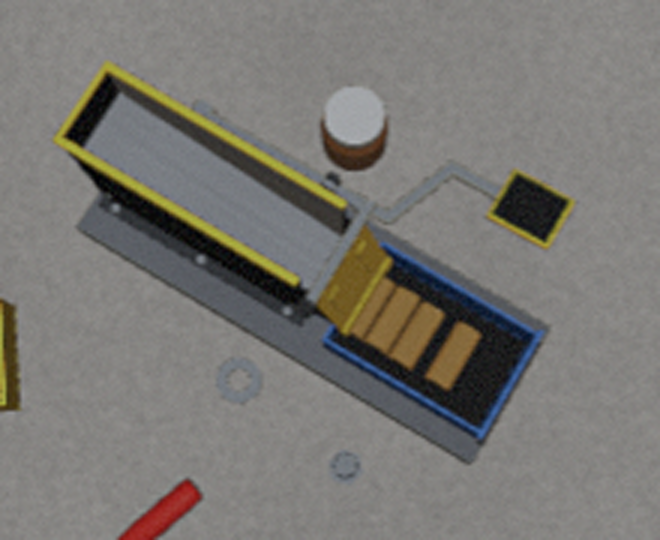

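All four spacers lie in the tray, at scene zoom (250,370), (290,365), (320,360) and (348,358). The lid is back where it started. I'll check tray, lid and paddle against the first pictures.

Run:
```python
from workcell import env
from h import *
c=env.get_calibration("top")
for k in(0,4):
    z=np.load(f"pics/top{k}.npz"); im,d=z["im"],z["d"]; h=cv2.cvtColor(im,cv2.COLOR_RGB2HSV)
    vv,uu=np.nonzero(d>0);P=dep(c,np.c_[uu,vv],d[vv,uu]); H=h[vv,uu]
    b=(H[:,0]>105)&(H[:,0]<125)&(H[:,1]>150)&(abs(P[:,2]-.085)<.008)&(abs(P[:,1])<.5); r=cv2.minAreaRect(P[b][:,:2].astype(np.float32)); print(k,"tray",r)
    y=(H[:,0]>20)&(H[:,0]<33)&(H[:,1]>130)&(H[:,2]>60)
    for nm,(a,e,f,g) in dict(paddle=(285,330,140,180),lid=(232,262,165,205)).items():
        m=y&(uu>a)&(uu<e)&(vv>f)&(vv<g); print(nm,m.sum(),uu[m].mean().round(2),vv[m].mean().round(2),P[m].mean(0).round(4))
A,B=[np.load(f"pics/scene{k}.npz")["im"].astype(int) for k in(0,4)]
D=(abs(A-B).sum(2)>110).astype(np.uint8)
n,_,st,_=cv2.connectedComponentsWithStats(cv2.morphologyEx(D,cv2.MORPH_OPEN,np.ones((2,2),np.uint8)));print([s.tolist() for s in st[1:] if s[4]>15])
```

```text
0 tray ((0.5307196974754333, -0.003005988895893097), (0.16225112974643707, 0.10455235838890076), 59.189640045166016)
paddle 124 305.98 161.07 [ 0.6254 -0.0778  0.1713]
lid 390 248.02 183.92 [0.5704 0.0667 0.1404]
4 tray ((0.5311203002929688, -0.0027129128575325012), (0.16337880492210388, 0.1046697348356247), 59.11409378051758)
paddle 120 306.18 161.14 [ 0.6253 -0.0783  0.1709]
lid 373 247.84 184.13 [0.5699 0.0672 0.1402]
[[0, 0, 38, 30, 804], [154, 0, 14, 13, 110], [135, 5, 25, 15, 239], [108, 24, 27, 23, 391], [0, 29, 34, 20, 430], [161, 29, 18, 15, 167], [136, 45, 20, 23, 166], [118, 46, 22, 17, 220], [159, 46, 11, 17, 115], [170, 67, 48, 73, 1317], [153, 78, 35, 46, 648], [112, 102, 17, 20, 119], [139, 103, 13, 14, 74], [190, 117, 13, 15, 115], [158, 121, 26, 14, 160], [165, 136, 41, 20, 491], [0, 174, 6, 19, 80], [0, 176, 53, 74, 2256], [243, 212, 29, 19, 429], [230, 216, 10, 16, 138]]
```

```bash
python3 -c "
from workcell import env
print(env.hand_in())"
```

```text
the job is handed in; nothing more can be done
None
```

I pressed the paddle with the shut fingertips about 63 mm down and held it until the spacers had rolled out. I then eased it up at no more than about 4 cm/s, lifted off and moved the hand clear. The job is handed in at about 13 s of robot time.

What my last checks showed:
- **Spacers:** both cameras show all four lying inside the tray, and the trough looks empty. I did not measure their final positions one by one.
- **Tray:** its position matches the start to about 0.5 mm.
- **Lid and paddle:** both are back at their starting positions to within 1 mm in the top view, so the lid looks fully shut. The contact force had dropped to zero when the fingers reached the paddle's rest height.
- **Forces:** the highest force I read was about 14 N, in the readings at the end of each move, against the limit of 60 N.
- **Bystanders:** comparing the scene pictures from before and after, I saw changes only from the arm and the spacers.

No check failed. The two cameras put the paddle centre about 5 mm apart; I aimed between them, closer to the top view, and the fingertips landed near its middle.

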